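# Free the seized bolt of the sample-case dock, stack the cases and lock them down

## Task

The rusted slide bolt of the stacking dock has seized across the empty seat: work it loose with short strokes, pulling until it binds and pushing it back home until it stops, again and again until it runs, and draw it fully out. Then set the toed base case squarely in the seat, stack every closed sample case that is on the worktop squarely on top of it in one column, and finish with the bolt pushed fully home over the base case's toe. Leave the two capped soil vials where they are.

Things in the scene. Friction and masses are not known exactly. Their poses are not given: they have to be found in the camera images.
- dock: Aluminium plate fixed to the worktop, 150 (x) x 96 (y) x 8 mm; origin at the worktop below the seat's centre, x lengthwise of the seat, z up. A rusty bolt (8 mm rod, underside 10 mm over the plate) crosses the seat's -x end at x = -57 mm, along y. Its dark housing (30 x 34 mm, 34 mm above the worktop) stands at y = 45 to 79 mm, a low keeper staple at y = -36 mm.
- dock_seat (a point): Centre of the seat on the plate's top, 8 mm above the worktop; axes as the dock's. Eight small outward-flared tabs, 9 mm high, centre a 96 x 60 mm case (length along the dock's x) with about 3 mm to spare each side; the middle 50 mm of each long side has no tabs.
- bolt (a joint): Bolt travel (m) along the dock's +y: 0 home, 0.060 fully drawn. Starts seized near 0.0105. Rubs with 5 N, 9 N while working the rust. A pull binds hard at 20 to 28 mm; pulling harder is no use. Once pushed back until it stops (about 0.5 mm; under 2.5 will do) the next pull gets farther. After 2 or 3 binding pulls, each pushed right back, it runs freely, and back to 0.
- bolt_grip (a point): Grip point on the bolt's upright handle blade, 72 mm above the worktop, moving with the bolt (dock x = -57 mm, y = 120 mm home, 180 mm drawn); axes as the dock's. The blade is 24 mm (dock x) by 10 mm (dock y, along the travel), from 26 to 90 mm above the worktop.
- base_case: Base case: closed grey box 96 (x) x 60 (y) x 30 mm with, at the middle of each end, a flat steel toe 32 mm wide and 6 mm thick that sticks out 14 mm along the worktop. 0.2 to 0.42 kg. Origin at the centre of its underside, z up. Either end may face the bolt; a toe must lie under the bolt.
- case_1: Closed white sample case with lid, 96 (x) x 60 (y) x 38 mm, 0.11 to 0.22 kg, flat on top and below; all alike, three to five are there (None: absent). Origin at the centre of its underside, z up. Either way round will do.
- case_2: Closed white sample case with lid, 96 (x) x 60 (y) x 38 mm, 0.11 to 0.22 kg, flat on top and below; all alike, three to five are there (None: absent). Origin at the centre of its underside, z up. Either way round will do.
- case_3: Closed white sample case with lid, 96 (x) x 60 (y) x 38 mm, 0.11 to 0.22 kg, flat on top and below; all alike, three to five are there (None: absent). Origin at the centre of its underside, z up. Either way round will do.
- case_4: Closed white sample case with lid, 96 (x) x 60 (y) x 38 mm, 0.11 to 0.22 kg, flat on top and below; all alike, three to five are there (None: absent). Origin at the centre of its underside, z up. Either way round will do.
- case_5: Closed white sample case with lid, 96 (x) x 60 (y) x 38 mm, 0.11 to 0.22 kg, flat on top and below; all alike, three to five are there (None: absent). Origin at the centre of its underside, z up. Either way round will do.
- sample_vial_1: Capped soil-sample vial, diameter 46, height 90 mm, standing; origin at the centre of its underside. Leave alone.
- sample_vial_3: Capped soil-sample vial, diameter 46, height 90 mm, standing; origin at the centre of its underside. Leave alone.
Mind the look-alikes: they are no part of the job. Leave any green look-alike of the base_case alone.

How it is judged:
By the outcome, as a careful person would: the job done as asked, in the order asked, and still so for the second after the job is handed in, with the robot touching nothing.
Of case_1, case_2, case_3, case_4, case_5 only 3 to 5 are there at a start; the rules pass over those that are not, and their reading is None.
At some moment in a run one of base_case may be knocked a few centimetres aside while the robot is not near it.
Once in a run the grip may slacken for a moment while it holds something.
It also fails if it takes over 210 s, if anything falls off the work surface, if the arm or the gripper's body presses on something with over 40 N, if the wrist force passes 120 N, or if a joint passes its speed limit or range.

## Robot

A 6-joint arm with a two-finger parallel gripper is mounted at the origin on a cart in front of the work surface, level with it; the furniture and walls round the work are solid. World frame = base frame: x ahead of the robot, y to its left, z up, the work surface at z = 0. Lengths are in mm, angles in rad, forces in N, time in s.
With the tool pointing down it reaches from about 275 to 725 mm from the base axis. Payload 15.9 kg.
Tool frame: the origin (TCP) lies at the very end of the fingers, on their centre line; the grasp point (between the pads) lies 19 mm behind it; z points along the fingers, y is the line along which they close (so a half turn about z gives the same grasp; the last joint's range is limited). The gripper opens to 85 mm and grips with 20 to 120 N. Pads are 22 mm wide; open, the fingers measure 114 mm over their backs; the gripper's body (76 mm by 85 mm) begins 54 mm behind the grasp point. The pads swing forward as they close: fully open they stand 13 mm farther back than shut.
Start: joints at [-1.279, 0.213, -0.034, 1.323, 0, 1.571], TCP at [143.832, -478.85, 231.306] pointing down, gripper open.
Joint ranges: [-2.98, 2.98], [-0.74, 1.72], [-1.14, 1.35], [-2.1, 2.04], [-1.57, 1.44], [-3.14, 3.14]. Speed limits (rad/s): [1.89, 1.89, 2.39, 2.57, 3.14, 3.14].

## Interface

Orientations are given as a rotation vector (axis times angle).
In Python, from workcell import telemetry, get_image, close_job gives the robot as it stands. The module is installed in compiled form; this text tells all that it offers.
- The arm moves only by the shell command python3 -m creep 'ROWS' [OPENING] [FORCE]. ROWS is a JSON object of lists of equal length, an entry for each row: "linear": the shift along the tool's x, y, z in mm, a list of three; "yaw": the turn about the tool's z in degrees. In form: {"linear": [[dx, dy, dz], ...], "yaw": [yaw, ...]}. A call has 1 to 10 rows; each row is the pose to reach, as a shift and turn from the pose commanded when the call began, along the tool's axes at that moment; what a row does not reach only later rows make up. A row lasts 1/12 s, in which the tool goes at most 41.7 mm and 7.16 degrees, less where a joint would pass 70% of its speed; a pose out of reach is approached as far as the arm can. A call with a gripper value outside its range is refused whole. OPENING is the opening, from 0 (shut) to 1 (fully open), set as the call begins (- or left out, the last holds). The fingers move at their own pace and stop on an object; FORCE is the grip in N (left out, the last holds). Time passes only in rows, so rows that repeat a pose let the fingers close. It gives the time, the measured TCP pose, the force, the opening and the grip force at its end, in the units of the state.
- telemetry.get_obs(): the state, without advancing time (a new reading comes with each control period).
- get_image(name): name is "side" or "top"; returns a dict with "pixels" (384x512x3 uint8, red, green, blue), "range_z" (384x512 float32, mm along the optical axis (not along the pixel's ray), 0 where there is no reading), "mtx" (3x3 intrinsics, pixels), "position" and "rotation" of the camera in the world. Camera axes: x right, y down, z forward; pixel columns grow to the right and rows downward; lengths in mm; the calibration is good to about 2 mm. A picture is of the moment at which its call begins.
- close_job(): hands the job in; it is judged then, once.
The state is a dict: "time": time; "joint_pos": joint angles; "qvel": joint speeds; "tau": joint torques, N m; "eef_pos": TCP position; "orientation": TCP orientation; "ft_force": force on the tool from outside, world axes, zero at the start; "moment": the same for the moment, N m; "grip_width": finger opening in mm; "gripper_force": force on a finger pad.
Only numpy, scipy, OpenCV 4.12 (cv2) and the standard library are available. Lean on these libraries where they do the work, as an engineer would, in place of code of your own. Each camera call takes 0.05 s, during which the arm holds its last target. There are 200 camera calls.

## Working session

There is one attempt and no reset: what is moved stays moved. The work goes in short steps, Python scripts to look and compute and a shell command to move; the robot and the scene stay as the last step left them, time stands still between calls to the robot, and variables do not carry over. Pictures are saved under pics/ and viewed, at most 14 in all, crops included, and the job is handed in when it is done.

```bash
mkdir -p pics; cat > h.py <<'E'
import numpy as np, cv2
from workcell import telemetry, get_image
def snap(n,fn=None):
    d=get_image(n)
    if fn: cv2.imwrite('pics/'+fn,cv2.cvtColor(d['pixels'],cv2.COLOR_RGB2BGR))
    return d
def R(d):
    r=np.array(d['rotation'],float)
    return r if r.shape==(3,3) else cv2.Rodrigues(r)[0]
def cloud(d):
    K=np.array(d['mtx']);z=d['range_z'];v,u=np.mgrid[:z.shape[0],:z.shape[1]]
    P=np.stack([(u-K[0,2])/K[0,0]*z,(v-K[1,2])/K[1,1]*z,z],-1)
    W=P@R(d).T+np.array(d['position']); W[z==0]=np.nan
    return W
def ray(d,u,v,h):
    K=np.array(d['mtx']);r=R(d)@np.array([(u-K[0,2])/K[0,0],(v-K[1,2])/K[1,1],1])
    p=np.array(d['position']);return p+r*(h-p[2])/r[2]
E
python3 - <<'E'
from h import *
for n in('top','side'):
    d=snap(n,n+'0.png');print(n,d['mtx'],d['position'],d['rotation'])
o=telemetry.get_obs();print(o)
E
```

```text
top [[493.44659473   0.         258.3091294 ]
 [  0.         493.44659473 190.99139477]
 [  0.           0.           1.        ]] [ 277.95357501   -2.88826045 1622.77282477] [-2.11839795  2.13736513 -0.2302453 ]
side [[456.58621373   0.         252.53538057]
 [  0.         456.58621373 191.40024857]
 [  0.           0.           1.        ]] [ -73.66347934  492.92153446 1364.05670416] [-1.26265866  2.49630935 -0.74020812]
{'time': 0.1, 'joint_pos': array([-1.27899146e+00,  2.13318606e-01, -3.49852831e-02,  1.32349772e+00,
        5.45684133e-06,  1.57082772e+00]), 'qvel': array([ 0.00020762, -0.00095044,  0.00047936, -0.00051678, -0.0006398 ,
        0.00101332]), 'tau': array([-9.27336223e-04, -6.87248468e+01,  4.87808347e+01,  1.21836009e-02,
       -1.22526399e-04,  1.29947185e-05]), 'eef_pos': array([ 143.75482033, -478.57143971,  230.86421313]), 'orientation': array([-3.10723591e+00, -4.56548001e-01,  2.21051701e-04]), 'ft_force': array([-0.72979091,  0.78860108, -0.52162841]), 'moment': array([-0.02843954, -0.00667803,  0.05157362]), 'gripper_force': 0.0, 'grip_width': 85.49159602223038}
```

View pics/top0.png

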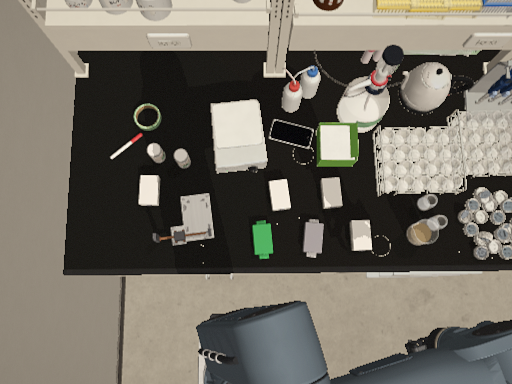

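View pics/side0.png

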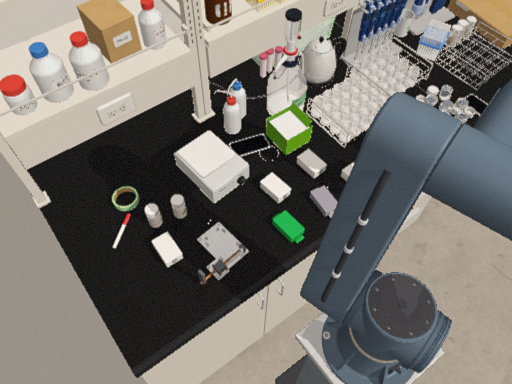

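```bash
python3 - <<'E'
from h import *
a=cv2.imread('pics/top0.png');b=cv2.imread('pics/side0.png')
A=cv2.resize(a[160:285,125:385],(800,385),interpolation=cv2.INTER_CUBIC)
cv2.imwrite('pics/cropA.png',A)
d=snap('top');W=cloud(d)
hsv=cv2.cvtColor(d['pixels'],cv2.COLOR_RGB2HSV)
m=((W[...,2]>20)&(W[...,2]<120)&(W[...,0]<560)).astype(np.uint8)
n,l,s,c=cv2.connectedComponentsWithStats(m)
for i in range(1,n):
    if s[i,4]<100: continue
    k=l==i; p=W[k]; zt=np.percentile(p[:,2],90); t=k&(W[...,2]>zt-6)
    q=W[t]; r=cv2.minAreaRect(q[:,:2].astype(np.float32))
    print(c[i].round(),s[i,4],'ztop',np.median(q[:,2]).round(1),[np.round(x,1) for x in r],np.median(d['pixels'][t],0))
E
```

```text
[427. 203.] 153 ztop 82.0 [array([ 547.6, -588.6]), array([24.3, 37.7]), np.float64(0.1)] [158. 155. 146.]
[ 52. 293.] 2350 ztop 112.5 [array([288.4, 597.8]), array([542.1,   7.1]), np.float64(0.0)] [147. 138. 124.]
[506. 205.] 144 ztop 43.8 [array([ 538.6, -849.3]), array([30.8, 44. ]), np.float64(76.7)] [135.5 135.  136.5]
[281. 204.] 147 ztop 39.5 [array([ 546.5, -110.8]), array([24. , 59.3]), np.float64(2.0)] [243. 235. 221.]
[332. 203.] 124 ztop 40.5 [array([ 551. , -279.9]), array([20.1, 58.8]), np.float64(3.3)] [201. 192. 179.]
[426. 229.] 782 ztop 95.7 [array([ 451.4, -573.6]), array([ 74.4, 116.6]), np.float64(4.9)] [155. 145. 127.]
[361. 234.] 570 ztop 40.2 [array([ 446.2, -368.1]), array([94.2, 59.4]), np.float64(1.0)] [205.  196.  182.5]
[503. 235.] 324 ztop 65.9 [array([ 442.5, -813.9]), array([41.8, 46.4]), np.float64(12.8)] [141. 136. 132.]
[262. 238.] 554 ztop 32.1 [array([437.4, -49.2]), array([96. , 59.1]), np.float64(4.2)] [ 82. 179.  98.]
[313. 237.] 555 ztop 32.2 [array([ 440.9, -213.1]), array([59.4, 95.1]), np.float64(84.0)] [171.  162.  159.5]
[175. 235.] 250 ztop 87.8 [array([441.7, 287.9]), array([24.7,  9.2]), np.float64(3.0)] [110.5 106.5 103.5]
[484. 237.] 166 ztop 56.4 [array([ 437.1, -769.9]), array([28.9, 24.9]), np.float64(33.6)] [187.5 178.5 165.5]
```

View pics/cropA.png

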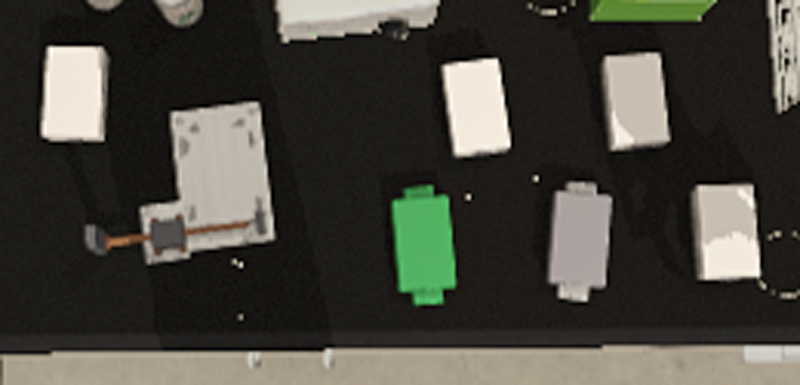

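Candidates: whites at top px (149,190), (280,195), (331,193), (361,235) are four 96x60x38 closed cases (the latter two partly shaded). Grey with toes at (313,238) is the base case, and green (262,240) is the look-alike to leave alone. The dock is at (195,218), with its handle at (157,238). The crop confirms this.

```bash
cat >> h.py <<'E'
def boxes(n,lo=15,hi=60,d=None,verbose=True):
    d=d or snap(n);W=cloud(d);out=[]
    m=((W[...,2]>lo)&(W[...,2]<hi)&(W[...,0]<720)&(W[...,0]>300)&(abs(W[...,1])<620)).astype(np.uint8)
    N,l,s,c=cv2.connectedComponentsWithStats(m)
    for i in range(1,N):
        if not 200<s[i,4]<2000: continue
        k=l==i; zt=np.percentile(W[k][:,2],80); t=k&(W[...,2]>zt-8)
        h=30 if zt<36 else 38
        cs=cv2.findContours(cv2.resize(t.astype(np.uint8)*255,None,fx=4,fy=4,interpolation=cv2.INTER_LINEAR)[:]//128,cv2.RETR_EXTERNAL,cv2.CHAIN_APPROX_NONE)[0]
        cc=max(cs,key=cv2.contourArea)[:,0,:]/4-0.375
        P=np.array([ray(d,u,v,h)[:2] for u,v in cc],np.float32)
        (x,y),(w,hh),a=cv2.minAreaRect(P)
        if w<hh: w,hh,a=hh,w,a+90
        a=(a+90)%180-90
        out.append((x,y,w,hh,a)); 
        if verbose: print(n,c[i].round(),'zt %.1f'%zt,'xy %.1f %.1f size %.1f %.1f ang %.1f'%(x,y,w,hh,a),np.median(d['pixels'][t],0))
    return out
def rel(x,y,z,yaw=None):
    """tool-frame shift to put TCP at x,y,z; yaw = world angle (deg) of tool y (closing) axis, mod 180"""
    o=telemetry.get_obs();Rt=cv2.Rodrigues(np.array(o['orientation']))[0]
    s=Rt.T@(np.array([x,y,z])-o['eef_pos']);cur=np.degrees(np.arctan2(Rt[1,1],Rt[0,1]))
    dy=0 if yaw is None else -((yaw-cur+90)%180-90)
    print('shift',s.round(1),'yaw %.1f'%dy,'cur closing %.1f'%cur,'j6 %.2f'%o['joint_pos'][5],'tilt',Rt[:,2].round(3))
    return s,dy
E
python3 - <<'E'
from h import *
for n in('top','side'):
    d=snap(n);boxes(n,d=d)
    W=cloud(d);m=((W[...,2]>3.5)&(W[...,2]<14)&(W[...,0]>380)&(W[...,0]<620)&(W[...,1]>60)&(W[...,1]<290)).astype(np.uint8)*255
    g=cv2.resize(m,None,fx=4,fy=4,interpolation=cv2.INTER_LINEAR)//128
    g=cv2.morphologyEx(g,cv2.MORPH_CLOSE,np.ones((25,25)));
    g=cv2.morphologyEx(g,cv2.MORPH_OPEN,np.ones((61,61)))
    cs=cv2.findContours(g,cv2.RETR_EXTERNAL,cv2.CHAIN_APPROX_NONE)[0];c=max(cs,key=cv2.contourArea)[:,0,:]/4-.375
    P=np.array([ray(d,u,v,8)[:2] for u,v in c],np.float32);print('plate',cv2.minAreaRect(P))
    k=(W[...,2]>70)&(W[...,2]<100)&(W[...,0]>400)&(W[...,0]<500)&(W[...,1]>230)&(W[...,1]<330)
    kt=k&(W[...,2]>84);print('blade',W[kt].mean(0),kt.sum(),cv2.minAreaRect(W[kt][:,:2].astype(np.float32)))
    h=(W[...,2]>28)&(W[...,2]<40)&(W[...,0]>400)&(W[...,0]<500)&(W[...,1]>180)&(W[...,1]<260)
    print('housing',W[h].mean(0),h.sum(),cv2.minAreaRect(W[h][:,:2].astype(np.float32)))
E
```

```text
top [ 61. 219.] zt 51.3 xy 605.7 603.0 size 238.2 13.6 ang 0.1 [148. 139. 125.]
top [149. 189.] zt 40.3 xy 600.7 320.8 size 95.7 63.7 ang -0.4 [241. 232. 218.]
top [331. 192.] zt 41.5 xy 588.0 -277.6 size 100.3 63.6 ang 3.8 [200. 191. 178.]
top [279. 194.] zt 40.8 xy 582.0 -106.7 size 100.4 62.6 ang 6.6 [243. 234. 220.]
top [361. 234.] zt 41.7 xy 446.9 -368.5 size 98.8 62.6 ang 2.1 [205. 196. 182.]
top [313. 237.] zt 34.1 xy 441.1 -213.4 size 100.5 62.6 ang -6.0 [172. 162. 159.]
top [262. 238.] zt 33.4 xy 438.0 -49.1 size 99.3 62.2 ang 4.5 [ 82. 179.  98.]
top [423. 231.] zt 48.7 xy 456.2 -570.9 size 69.1 57.3 ang 42.5 [140. 117.  83.]
top [182. 235.] zt 34.8 xy 451.3 218.4 size 38.1 37.8 ang 1.3 [83. 78. 75.]
plate ((500.8671875, 175.59512329101562), (238.74534606933594, 227.35818481445312), 0.05413510650396347)
blade [441.72960872 287.9671497   89.34852588] 23 ((442.46368408203125, 287.39642333984375), (23.67055892944336, 9.888507843017578), 5.8514862060546875)
housing [450.28853575 217.58880707  33.36637236] 102 ((452.3153991699219, 213.4238739013672), (56.826454162597656, 34.9015
[... 474 characters left out ...]
 -208.1 size 100.2 65.4 ang -6.5 [169. 161. 166.]
side [288. 225.] zt 31.3 xy 436.0 -44.2 size 100.7 64.8 ang 4.8 [ 38. 181.  82.]
side [167. 248.] zt 38.8 xy 599.4 324.8 size 100.4 62.5 ang -1.7 [240. 233. 225.]
side [218. 267.] zt 34.1 xy 450.0 221.8 size 38.7 36.2 ang -83.1 [80. 77. 79.]
plate ((516.939453125, 164.37303161621094), (193.60508728027344, 170.31259155273438), 53.78500747680664)
blade [440.22542012 291.70264135  89.45883852] 28 ((440.7886962890625, 291.6663818359375), (23.290451049804688, 9.33859634399414), 8.351691246032715)
housing [448.64387377 223.83573989  32.78749453] 97 ((447.8339538574219, 222.56265258789062), (47.32781982421875, 46.95459747314453), 56.263145446777344)
```

```bash
cat >> h.py <<'E'
def plate(n):
    d=snap(n);W=cloud(d)
    roi=(W[...,0]>380)&(W[...,0]<620)&(W[...,1]>60)&(W[...,1]<300)&(W[...,2]<25)
    g=cv2.resize((d['pixels'].min(2)*roi).astype(np.uint8),None,fx=4,fy=4,interpolation=cv2.INTER_LINEAR)
    g=(g>85).astype(np.uint8)
    g=cv2.morphologyEx(g,cv2.MORPH_CLOSE,np.ones((31,31)));g=cv2.morphologyEx(g,cv2.MORPH_OPEN,np.ones((71,71)))
    c=max(cv2.findContours(g,cv2.RETR_EXTERNAL,cv2.CHAIN_APPROX_NONE)[0],key=cv2.contourArea)[:,0,:]/4-.375
    P=np.array([ray(d,u,v,8)[:2] for u,v in c],np.float32);r=cv2.minAreaRect(P);print(n,'plate',r)
    return r
E
python3 - <<'E'
from h import *
plate('top');plate('side')
E
```

```text
top plate ((510.3445129394531, 165.9898681640625), (153.2754669189453, 99.28956604003906), 1.1033076047897339)
side plate ((515.447509765625, 165.92669677734375), (111.87017822265625, 125.7949447631836), 54.400569915771484)
```

```bash
cat >> h.py <<'E'
def plate2():
    d=snap('top');g=d['pixels'].min(2).astype(np.float32)
    E=[];th=95
    def cross(a,b): return (a-th)/(a-b)
    for v in range(200,234):            # right edge (dock -y)
        for u in range(222,198,-1):
            if g[v,u-1]>th>=g[v,u]: E.append(ray(d,u-1+cross(g[v,u-1],g[v,u]),v,8)[:2]);break
    L=[]
    for v in range(200,218):            # left edge (dock +y)
        for u in range(170,200):
            if g[v,u]<=th<g[v,u+1]: L.append(ray(d,u+cross(g[v,u],g[v,u+1]),v,8)[:2]);break
    T=[]
    for u in range(185,206):            # far edge (dock +x)
        for v in range(182,210):
            if g[v,u]<=th<g[v+1,u]: T.append(ray(d,u,v+cross(g[v,u],g[v+1,u]),8)[:2]);break
    B=[]
    for u in range(192,212):            # near edge (dock -x)
        for v in range(255,230,-1):
            if g[v,u]<=th<g[v-1,u]: B.append(ray(d,u,v-cross(g[v,u],g[v-1,u]),8)[:2]);break
    for n,p in zip('RLTB',(E,L,T,B)):
        l=cv2.fitLine(np.array(p,np.float32),cv2.DIST_HUBER,0,.01,.01).ravel()
        res=abs((np.array(p)-l[2:])@np.array([-l[1],l[0]]))
        print(n,len(p),'dir %.2f'%np.degrees(np.arctan(l[1]/l[0])),'pt',l[2:].round(1),'res %.2f'%np.median(res))
E
python3 -c "
from h import *
plate2()"
```

```text
R 34 dir 7.30 pt [503.  116.1] res 0.35
L 18 dir 7.42 pt [544.1 218.4] res 0.26
T 21 dir -82.43 pt [589.2 163.2] res 0.33
B 20 dir -82.46 pt [438.2 150.2] res 0.49
```

```bash
python3 -c "
from h import *
rel(420,-100,231,97.4);rel(440,290,180,97.4)"
```

```text
shift [ 3.735e+02 -2.834e+02  3.000e-01] yaw 9.3 cur closing -73.3 j6 1.57 tilt [-0.  0. -1.]
shift [ 504.8 -651.1   51.3] yaw 9.3 cur closing -73.3 j6 1.57 tilt [-0.  0. -1.]
```

```bash
python3 -m creep '{"linear":[[38,-29,0],[76,-58,0],[114,-87,0],[152,-115,0],[190,-144,0],[228,-173,0],[266,-202,0],[304,-230,0],[338,-257,0],[373,-283,0]],"yaw":[1,2,3,4,5,6,7,8,9,9.3]}' 1 60; python3 -c "
from h import *
rel(440,290,180,97.4)"
```

```text
time: 1.23
eef_pos: [390.0, -140.2, 231.6]
orientation: [3.135, 0.201, 0.001]
ft_force: [0.7, -0.9, -1.1]
grip_width: 85.6
gripper_force: 0.0
shift [ 104.6 -420.2   51.5] yaw -0.0 cur closing -82.6 j6 2.67 tilt [ 0.001 -0.    -1.   ]
```

```bash
python3 -m creep '{"linear":[[10,-40,5],[20,-80,10],[30,-120,15],[40,-160,20],[50,-200,25],[59,-240,30],[69,-280,35],[79,-320,40],[89,-360,46],[99,-400,51]],"yaw":[0,0,0,0,0,0,0,0,0,0]}' ; python3 -m creep '{"linear":[[0,0,0],[0,0,0],[0,0,0]],"yaw":[0,0,0]}'; python3 -c "
from h import *
rel(440,290,150,97.4)"
```

```text
time: 2.07
eef_pos: [446.6, 90.9, 189.5]
orientation: [-3.096, -0.277, 0.006]
ft_force: [0.1, 0.1, 0.8]
grip_width: 85.4
gripper_force: 0.0
time: 2.32
eef_pos: [445.7, 91.1, 189.8]
orientation: [-3.096, -0.278, 0.006]
ft_force: [0.2, -0.1, -0.1]
grip_width: 85.3
gripper_force: 0.0
shift [  29.9 -195.3   46.3] yaw 2.9 cur closing -79.7 j6 3.14 tilt [-0.007  0.033 -0.999]
```

```bash
python3 -m creep '{"linear":[[0,0,0],[0,0,0],[0,0,0],[0,0,0],[0,0,0],[0,0,0],[0,0,0],[0,0,0],[0,0,0],[0,0,0]],"yaw":[-7,-14,-21,-28,-35,-42,-49,-56,-63,-70]}' ; python3 -m creep '{"linear":[[0,0,0],[0,0,0],[0,0,0],[0,0,0],[0,0,0],[0,0,0],[0,0,0],[0,0,0],[0,0,0],[0,0,0]],"yaw":[-7,-14,-21,-28,-35,-42,-49,-56,-63,-70]}';  python3 -c "
from h import *
rel(440,290,150,97.4)"
```

```text
time: 3.15
eef_pos: [445.6, 91.4, 190.1]
orientation: [-2.372, -2.014, -0.026]
ft_force: [0.3, -0.0, 0.6]
grip_width: 85.4
gripper_force: 0.0
time: 3.98
eef_pos: [445.6, 91.4, 190.1]
orientation: [-0.792, -3.025, -0.047]
ft_force: [0.7, -0.2, 0.2]
grip_width: 85.5
gripper_force: 0.0
shift [101.2 169.3  46.6] yaw -36.8 cur closing 60.6 j6 0.69 tilt [-0.006  0.033 -0.999]
```

```bash
for i in 1 2 3; do python3 -m creep '{"linear":[[0,0,0],[0,0,0],[0,0,0],[0,0,0],[0,0,0],[0,0,0],[0,0,0],[0,0,0],[0,0,0],[0,0,0]],"yaw":[-7,-14,-21,-28,-35,-42,-49,-56,-63,-70]}' >/dev/null; done; python3 -m creep '{"linear":[[0,0,0],[0,0,0],[0,0,0]],"yaw":[-7,-10,-10]}'; python3 -c "
from h import *
rel(440,290,150,97.4);print(telemetry.get_obs()['joint_pos'])"
python3 -m creep '{"linear":[[0,0,0],[0,0,0]],"yaw":[-2,-4]}'; python3 -c "
from h import *
rel(440,290,150,97.4);print(telemetry.get_obs()['joint_pos'])"
```

```text
time: 6.73
eef_pos: [445.5, 92.0, 190.0]
orientation: [-3.096, -0.276, 0.005]
ft_force: [-0.4, 0.0, 0.2]
grip_width: 85.3
gripper_force: 0.0
shift [  29.7 -194.4   46.4] yaw 2.8 cur closing -79.8 j6 -3.14 tilt [-0.006  0.032 -0.999]
[ 0.18068539  0.13314539 -0.23621678  1.20190987  0.03306409 -3.13900836]
time: 6.9
eef_pos: [441.7, 109.2, 189.9]
orientation: [-3.103, -0.357, 0.0]
ft_force: [0.1, 0.4, -0.2]
grip_width: 85.4
gripper_force: 0.0
shift [  39.3 -175.7   43.2] yaw 5.7 cur closing -76.9 j6 -3.14 tilt [-0.002  0.018 -1.   ]
[ 0.22973689  0.13147283 -0.23815628  1.19937833  0.0182218  -3.14106688]
```

```bash
python3 -m creep '{"linear":[[0,0,0],[0,0,0]],"yaw":[-2,-4]}'; python3 -c "
from h import *
rel(440,290,150,97.4);print(telemetry.get_obs()['joint_pos'])"
```

```text
time: 7.07
eef_pos: [436.7, 126.6, 189.8]
orientation: [-3.107, -0.436, -0.003]
ft_force: [-0.5, 0.0, -0.1]
grip_width: 85.4
gripper_force: 0.0
shift [  48.  -156.    40.5] yaw 8.6 cur closing -74.0 j6 -3.14 tilt [ 0.002  0.004 -1.   ]
[ 0.2796912   0.13017986 -0.23986669  1.19810083  0.00358836 -3.14086074]
```

```bash
python3 -m creep '{"linear":[[8,-26,0],[16,-52,0],[24,-78,0],[32,-104,0],[40,-130,0],[48,-156,0],[48,-156,0],[48,-156,0],[48,-156,0],[48,-156,0]],"yaw":[7,14,21,28,35,42,49,56,63,70]}'; for i in 1; do python3 -m creep '{"linear":[[0,0,0],[0,0,0],[0,0,0],[0,0,0],[0,0,0],[0,0,0],[0,0,0],[0,0,0],[0,0,0],[0,0,0]],"yaw":[7,14,21,28,35,42,49,56,63,70]}' >/dev/null; done; python3 -m creep '{"linear":[[0,0,0],[0,0,0],[0,0,0],[0,0,0],[0,0,0],[0,0,0],[0,0,0],[0,0,0],[0,0,0]],"yaw":[7,14,21,28,35,42,48.6,48.6,48.6]}'; python3 -c "
from h import *
rel(440,289,52,97.4);print(telemetry.get_obs()['joint_pos'])"
```

```text
time: 7.9
eef_pos: [440.1, 289.8, 190.4]
orientation: [-2.79, 1.433, 0.001]
ft_force: [0.2, -0.3, 0.9]
grip_width: 84.9
gripper_force: 0.0
time: 9.48
eef_pos: [440.3, 289.4, 190.5]
orientation: [-0.206, 3.133, 0.007]
ft_force: [-1.0, 0.2, -1.0]
grip_width: 85.6
gripper_force: 0.0
shift [  0.6  -0.9 138.5] yaw 0.1 cur closing 97.5 j6 0.45 tilt [ 0.001  0.005 -1.   ]
[ 0.57956095  0.2752084  -0.05684683  1.23516514  0.00313488  0.44841357]
```

```bash
python3 -m creep '{"linear":[[0,0,30],[0,0,60],[0,0,90],[0,0,120],[0,0,138],[0,0,138]],"yaw":[0,0,0,0,0,0]}' 0.5; python3 -m creep '{"linear":[[0,0,0],[0,0,0],[0,0,0],[0,0,0],[0,0,0],[0,0,0]],"yaw":[0,0,0,0,0,0]}' 0 80;  python3 -c "
from h import *
d=snap('side','s1.png');cv2.imwrite('pics/s1c.png',cv2.resize(cv2.imread('pics/s1.png')[190:310,140:300],(800,600),interpolation=cv2.INTER_CUBIC))"
```

```text
time: 9.98
eef_pos: [438.6, 288.4, 49.0]
orientation: [0.205, -3.132, -0.003]
ft_force: [-1.7, -0.9, -0.1]
grip_width: 42.5
gripper_force: 0.0
time: 10.48
eef_pos: [441.8, 290.2, 54.3]
orientation: [-0.199, 3.131, 0.01]
ft_force: [-1.5, 2.2, 4.7]
grip_width: 9.4
gripper_force: 77.9
```

View pics/s1c.png

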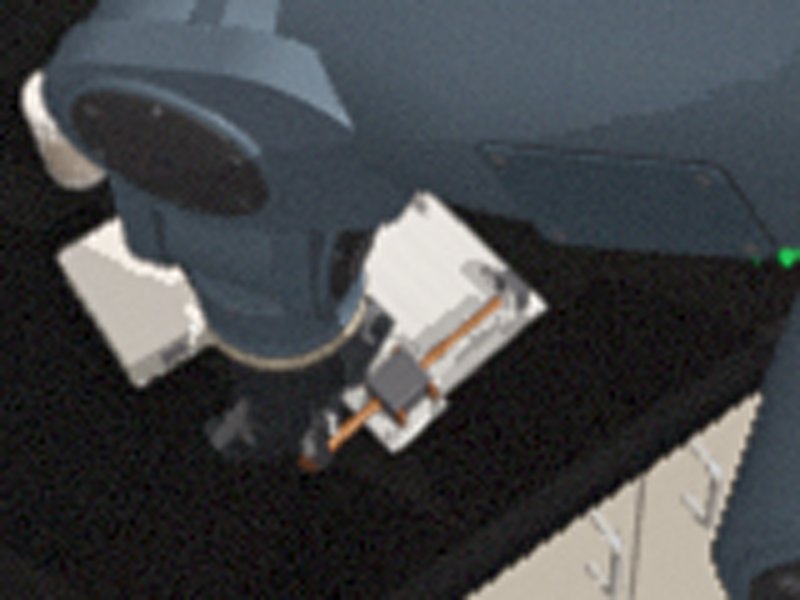

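```bash
python3 -m creep '{"linear":[[0,1.5,0],[0,3,0],[0,4.5,0],[0,6,0],[0,6,0]],"yaw":[0,0,0,0,0]}'; python3 -m creep '{"linear":[[0,1.5,0],[0,3,0],[0,4.5,0],[0,4.5,0]],"yaw":[0,0,0,0]}'; python3 -m creep '{"linear":[[0,1.5,0],[0,3,0],[0,3,0]],"yaw":[0,0,0]}'
```

```text
time: 10.95
eef_pos: [441.1, 295.7, 54.3]
orientation: [-0.198, 3.131, 0.008]
ft_force: [-1.3, -2.8, 6.2]
grip_width: 8.9
gripper_force: 78.3
time: 11.28
eef_pos: [440.6, 300.1, 54.3]
orientation: [-0.198, 3.131, 0.008]
ft_force: [-0.5, -2.7, 6.8]
grip_width: 9.2
gripper_force: 78.2
time: 11.53
eef_pos: [440.3, 302.9, 54.3]
orientation: [-0.198, 3.131, 0.007]
ft_force: [-1.0, -6.3, 6.8]
grip_width: 9.1
gripper_force: 78.3
```

```bash
python3 -m creep '{"linear":[[0,1,0],[0,2,0],[0,2,0]],"yaw":[0,0,0]}'|grep -E 'eef|ft_'; python3 -m creep '{"linear":[[0,1,0],[0,2,0],[0,2,0]],"yaw":[0,0,0]}'|grep -E 'eef|ft_';python3 -m creep '{"linear":[[0,1,0],[0,2,0],[0,2,0]],"yaw":[0,0,0]}'|grep -E 'eef|ft_'
```

```text
eef_pos: [440.1, 304.0, 54.2]
ft_force: [0.6, -12.8, 9.5]
eef_pos: [440.0, 304.8, 54.2]
ft_force: [3.2, -22.7, 11.6]
eef_pos: [439.9, 305.6, 54.2]
ft_force: [4.5, -30.2, 15.5]
```

```bash
python3 -m creep '{"linear":[[0,-4,0],[0,-8,0],[0,-12,0],[0,-16,0],[0,-20,0],[0,-24,0],[0,-27,0],[0,-27,0]],"yaw":[0,0,0,0,0,0,0,0]}'|grep -E 'eef|ft_';python3 -m creep '{"linear":[[0,-1.5,0],[0,-3,0],[0,-3,0]],"yaw":[0,0,0]}'|grep -E 'eef|ft_';python3 -m creep '{"linear":[[0,-1.5,0],[0,-3,0],[0,-3,0]],"yaw":[0,0,0]}'|grep -E 'eef|ft_'
```

```text
eef_pos: [442.7, 282.8, 54.3]
ft_force: [-3.8, 2.5, 7.2]
eef_pos: [443.1, 280.2, 54.3]
ft_force: [-2.9, 4.4, 6.8]
eef_pos: [443.1, 280.0, 54.4]
ft_force: [-8.1, 29.3, -0.3]
```

```bash
python3 -m creep '{"linear":[[0,4,0],[0,8,0],[0,12,0],[0,16,0],[0,20,0],[0,23,0],[0,23,0]],"yaw":[0,0,0,0,0,0,0]}'|grep -E 'eef|ft_';for i in 1 2 3 4; do python3 -m creep '{"linear":[[0,1.5,0],[0,3,0],[0,3,0]],"yaw":[0,0,0]}'|grep -E 'eef|ft_'; done
```

```text
eef_pos: [440.6, 299.4, 54.3]
ft_force: [-1.7, -1.6, 7.1]
eef_pos: [440.4, 301.8, 54.2]
ft_force: [-1.1, -6.0, 9.5]
eef_pos: [440.0, 304.7, 54.2]
ft_force: [0.8, -5.1, 8.4]
eef_pos: [439.8, 306.5, 54.2]
ft_force: [1.9, -16.0, 11.3]
eef_pos: [439.6, 307.7, 54.1]
ft_force: [5.6, -29.3, 16.4]
```

Second bind at about 27 mm. Pushing back, then pulling again.

```bash
python3 -m creep '{"linear":[[0,-4,0],[0,-8,0],[0,-12,0],[0,-16,0],[0,-20,0],[0,-24,0],[0,-28,0],[0,-30,0],[0,-30,0]],"yaw":[0,0,0,0,0,0,0,0,0]}'|grep -E 'eef|ft_';for i in 1 2; do python3 -m creep '{"linear":[[0,-1.5,0],[0,-2.5,0],[0,-2.5,0]],"yaw":[0,0,0]}'|grep -E 'eef|ft_'; done
python3 -m creep '{"linear":[[0,4,0],[0,8,0],[0,12,0],[0,16,0],[0,20,0],[0,23,0],[0,23,0]],"yaw":[0,0,0,0,0,0,0]}'|grep -E 'eef|ft_';for i in 1 2 3 4; do python3 -m creep '{"linear":[[0,1.5,0],[0,3,0],[0,3,0]],"yaw":[0,0,0]}'|grep -E 'eef|ft_'; done
```

```text
eef_pos: [442.8, 282.4, 54.3]
ft_force: [-3.4, 7.7, 6.9]
eef_pos: [443.1, 280.0, 54.3]
ft_force: [-4.8, 8.1, 7.5]
eef_pos: [443.1, 279.9, 54.4]
ft_force: [-7.7, 29.1, 0.2]
eef_pos: [440.6, 299.6, 54.3]
ft_force: [-2.5, 0.4, 8.1]
eef_pos: [440.3, 302.2, 54.3]
ft_force: [-0.6, -3.2, 8.4]
eef_pos: [440.0, 305.1, 54.3]
ft_force: [-0.4, -2.4, 7.4]
eef_pos: [439.6, 308.1, 54.3]
ft_force: [-0.2, -2.8, 8.0]
eef_pos: [439.2, 311.0, 54.3]
ft_force: [-0.7, -3.6, 7.6]
```

```bash
python3 -m creep '{"linear":[[0,4,0],[0,8,0],[0,12,0],[0,16,0],[0,20,0],[0,24,0],[0,26,0],[0,26,0]],"yaw":[0,0,0,0,0,0,0,0]}'|grep -E 'eef|ft_';for i in 1 2; do python3 -m creep '{"linear":[[0,1.5,0],[0,3,0],[0,3,0]],"yaw":[0,0,0]}'|grep -E 'eef|ft_'; done
```

```text
eef_pos: [436.0, 337.2, 54.3]
ft_force: [1.9, -0.4, 5.2]
eef_pos: [435.8, 339.5, 54.3]
ft_force: [2.1, -4.7, 6.4]
eef_pos: [435.7, 339.5, 54.2]
ft_force: [6.2, -29.9, 17.2]
```

```bash
python3 -m creep '{"linear":[[0,-2.5,0],[0,-2.5,0]],"yaw":[0,0]}' >/dev/null; python3 -m creep '{"linear":[[0,0,0],[0,0,0],[0,0,0],[0,0,-30],[0,0,-65],[0,0,-100],[0,0,-120],[0,0,-120]],"yaw":[0,0,0,0,0,0,0,0]}' 0.6 ; python3 -c "
from h import *
boxes('top');boxes('side',verbose=True)
rel(440.5,-211.3,120,83.8)
d=snap('top');W=cloud(d);k=(W[...,2]>80)&(W[...,2]<100)&(abs(W[...,0]-436)<30)&(abs(W[...,1]-338)<30);print(W[k].mean(0),k.sum())"
```

```text
time: 19.87
eef_pos: [436.0, 341.0, 177.7]
orientation: [-0.198, 3.128, 0.014]
ft_force: [0.7, 0.5, 1.3]
grip_width: 51.2
gripper_force: 0.0
top [149. 189.] zt 40.6 xy 600.7 321.0 size 95.7 63.3 ang -0.4 [239. 230. 216.]
top [331. 192.] zt 41.6 xy 589.1 -278.0 size 98.2 62.7 ang 3.8 [241. 232. 218.]
top [279. 194.] zt 41.4 xy 582.9 -106.5 size 98.4 62.6 ang 6.7 [241. 232. 218.]
top [361. 234.] zt 41.7 xy 447.0 -368.2 size 98.9 63.5 ang 1.6 [240. 231. 218.]
top [423. 231.] zt 48.6 xy 457.0 -571.8 size 69.1 59.6 ang 42.7 [138. 116.  83.]
top [262. 238.] zt 33.8 xy 437.5 -49.0 size 99.6 62.1 ang 4.8 [ 81. 177.  97.]
top [313. 237.] zt 33.5 xy 442.1 -213.4 size 98.6 62.8 ang -6.2 [169. 160. 157.]
top [171. 236.] zt 34.6 xy 450.7 215.1 size 64.0 38.7 ang -83.3 [108. 101.  98.]
side [354. 128.] zt 50.6 xy 687.5 -455.2 size 91.4 25.0 ang 1.1 [198. 191. 183.]
side [295. 142.] zt 49.8 xy 693.2 -297.1 size 132.4 40.7 ang 76.7 [ 94. 151.  21.]
side [211. 273.] zt 34.0 xy 451.2 222.2 size 46.7 39.3 ang -71.8 [108. 104. 105.]
shift [  63.8 -547.9   50.1] yaw 13.4 cur closing 97.2 j6 0.54 tilt [ 0.002  0.006 -1.   ]
[434.413106   333.01704784  88.62629982] 3
```

```bash
python3 -m creep '{"linear":[[5,-39,0],[9,-78,0],[14,-117,0],[18,-156,0],[23,-195,0],[27,-234,0],[32,-273,0],[36,-312,0],[41,-351,0],[45,-390,0]],"yaw":[2,4,6,8,10,12,13.4,13.4,13.4,13.4]}' 1 100 >/dev/null; python3 -m creep '{"linear":[[0,0,0],[0,0,0]],"yaw":[0,0]}'; python3 -c "
from h import *
boxes('top');rel(441,-211.3,90,83.8)"
```

```text
time: 21.02
eef_pos: [437.8, -54.8, 169.7]
orientation: [-0.176, -3.136, -0.008]
ft_force: [-0.1, 0.5, 0.3]
grip_width: 85.0
gripper_force: 0.0
top [ 61. 220.] zt 52.2 xy 427.4 603.8 size 253.5 13.0 ang 0.2 [148. 139. 125.]
top [149. 189.] zt 40.4 xy 599.4 320.9 size 99.4 63.0 ang -1.4 [198. 189. 176.]
top [331. 192.] zt 41.5 xy 588.8 -277.7 size 98.6 63.3 ang 3.8 [243. 234. 220.]
top [361. 234.] zt 41.7 xy 446.8 -368.1 size 98.4 63.1 ang 2.6 [243. 234. 220.]
top [314. 237.] zt 33.5 xy 441.2 -215.3 size 100.5 59.9 ang -8.0 [171. 162. 159.]
top [423. 231.] zt 48.6 xy 456.2 -570.9 size 69.1 57.3 ang 42.5 [140. 117.  84.]
top [170. 236.] zt 35.1 xy 448.6 218.5 size 41.9 38.8 ang 6.7 [102.   83.   77.5]
shift [ -20.4 -156.9   79. ] yaw -0.1 cur closing 83.7 j6 -0.02 tilt [-0.001  0.005 -1.   ]
```

```bash
python3 -m creep '{"linear":[[-5,-39,15],[-10,-78,30],[-15,-117,50],[-20,-157,70],[-20,-157,100],[-20,-157,120],[-20,-157,120],[-20,-157,120]],"yaw":[0,0,0,0,0,0,0,0]}' ; python3 -c "
from h import *
rel(441,-211.3,3,83.8)
d=snap('side','s2.png');cv2.imwrite('pics/s2c.png',cv2.resize(cv2.imread('pics/s2.png')[130:280,230:430],(800,600),interpolation=cv2.INTER_CUBIC))"
```

```text
time: 21.73
eef_pos: [441.2, -209.2, 49.5]
orientation: [-0.167, -3.136, -0.01]
ft_force: [1.2, -0.2, -0.5]
grip_width: 85.7
gripper_force: 0.0
shift [-0.1 -2.4 46.5] yaw 0.1 cur closing 83.9 j6 -0.34 tilt [-0.001  0.006 -1.   ]
```

View pics/s2c.png

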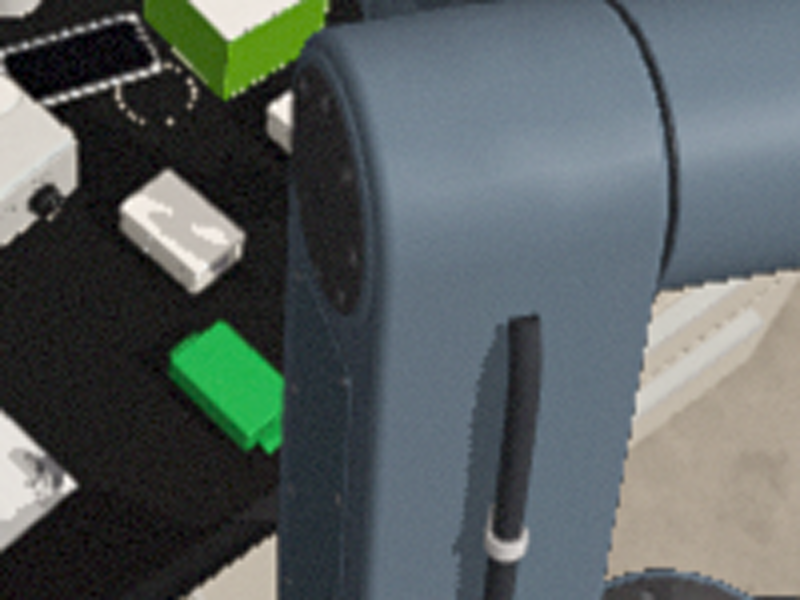

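```bash
python3 -m creep '{"linear":[[0,-2.4,15],[0,-2.4,30],[0,-2.4,42],[0,-2.4,45],[0,-2.4,45]],"yaw":[0,0,0,0,0]}'; python3 -m creep '{"linear":[[0,0,0],[0,0,0],[0,0,0],[0,0,0],[0,0,0]],"yaw":[0,0,0,0,0]}' 0 100;python3 -m creep '{"linear":[[0,0,-20],[0,0,-50],[0,0,-80],[0,0,-80],[0,0,-80]],"yaw":[0,0,0,0,0]}'; python3 -c "
from h import *
o=telemetry.get_obs();d=snap('top','t3.png');cv2.imwrite('pics/t3c.png',cv2.resize(cv2.imread('pics/t3.png')[160:280,240:400],(800,600),interpolation=cv2.INTER_CUBIC))"
```

```text
time: 22.2
eef_pos: [442.1, -212.3, 5.8]
orientation: [0.168, 3.136, 0.007]
ft_force: [-0.8, 0.7, 0.7]
grip_width: 84.7
gripper_force: 0.0
time: 22.62
eef_pos: [442.4, -213.0, 6.8]
orientation: [0.169, 3.134, 0.007]
ft_force: [-5.7, 4.9, 21.1]
grip_width: 57.6
gripper_force: 105.8
time: 23.03
eef_pos: [442.7, -213.9, 87.0]
orientation: [0.169, 3.132, 0.005]
ft_force: [-0.0, 0.2, -3.5]
grip_width: 57.6
gripper_force: 109.4
```

View pics/t3c.png

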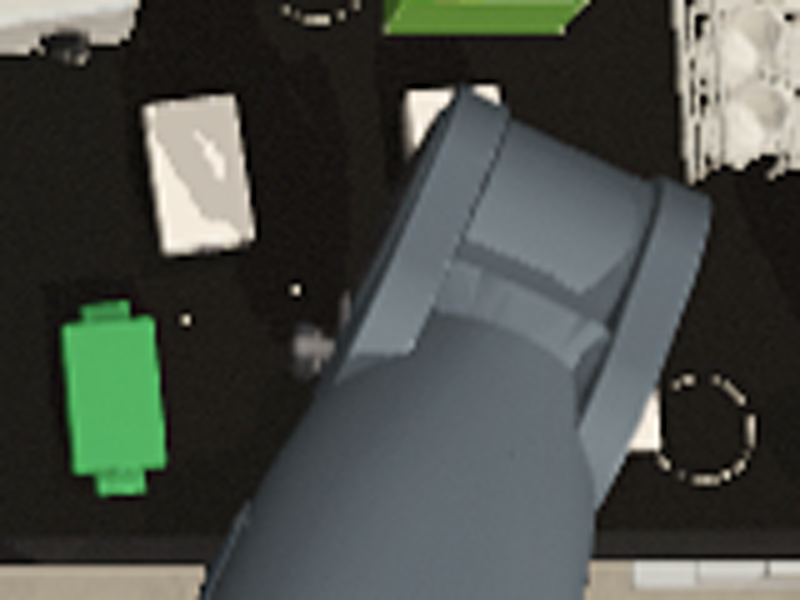

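```bash
python3 -c "
from h import *
rel(511.7,167.9,87,97.3)"
```

```text
shift [-28.3 386.7   0.4] yaw -13.5 cur closing 83.8 j6 -0.35 tilt [ 0.003  0.004 -1.   ]
```

```bash
python3 -m creep '{"linear":[[-3,37,0],[-6,74,0],[-9,111,0],[-12,148,0],[-15,185,0],[-18,222,0],[-20,259,0],[-23,296,0],[-26,333,0],[-28,370,0]],"yaw":[-1.5,-3,-4.5,-6,-7.5,-9,-10.5,-12,-13.5,-13.5]}'|grep -E 'grip'; python3 -m creep '{"linear":[[0,0,0],[0,0,0],[0,0,0]],"yaw":[0,0,0]}'; python3 -c "
from h import *
rel(511.7,167.9,40,97.3)
boxes('top',d=snap('top','t4.png'));boxes('side',70,130,d=snap('side','s4.png'))
cv2.imwrite('pics/4c.png',np.hstack([cv2.resize(cv2.imread('pics/'+f)[r:r+120,c:c+80],(400,600),interpolation=cv2.INTER_CUBIC) for f,r,c in(('t4.png',170,150),('s4.png',180,170))]))"
```

```text
grip_width: 58.3
gripper_force: 109.2
time: 24.17
eef_pos: [508.3, 151.1, 85.8]
orientation: [0.201, -3.135, -0.006]
ft_force: [0.4, -0.6, -1.8]
grip_width: 57.9
gripper_force: 109.2
shift [-5.5 16.  45.9] yaw 0.0 cur closing 97.3 j6 0.16 tilt [-0.001  0.004 -1.   ]
top [ 61. 220.] zt 51.3 xy 475.5 602.9 size 349.6 13.1 ang -0.1 [148. 139. 125.]
top [144. 192.] zt 40.6 xy 599.0 332.6 size 100.3 41.2 ang 2.1 [200. 191. 178.]
top [331. 192.] zt 41.6 xy 588.8 -277.7 size 98.6 63.3 ang 3.8 [243. 234. 220.]
top [280. 194.] zt 41.2 xy 582.0 -106.8 size 100.4 62.4 ang 6.7 [243. 234. 220.]
top [361. 234.] zt 41.5 xy 447.2 -368.1 size 98.6 63.5 ang 1.6 [242. 233. 220.]
top [263. 238.] zt 33.1 xy 438.1 -49.2 size 100.2 62.0 ang 4.5 [ 82. 179.  98.]
top [423. 231.] zt 48.4 xy 456.2 -570.9 size 69.1 57.3 ang 42.5 [140. 117.  84.]
side [352. 111.] zt 87.0 xy 679.3 -494.0 size 143.4 55.5 ang 1.3 [202. 195. 188.]
side [232. 235.] zt 110.5 xy 518.1 124.8 size 93.9 66.9 ang -71.9 [149. 142. 146.]
side [ 98. 320.] zt 120.0 xy 371.4 607.1 size 32.0 3.9 ang 0.5 [153. 146. 137.]
```

View pics/4c.png

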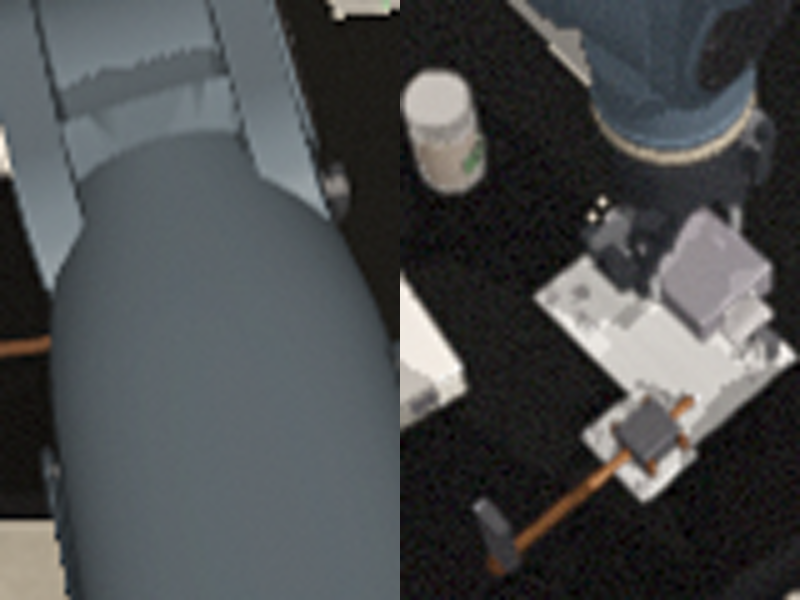

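```bash
python3 -c "
from h import *
d=snap('side');W=cloud(d);o=telemetry.get_obs();t=o['eef_pos'];print(t)
a=np.radians(7.3);ex=np.array([np.cos(a),np.sin(a)]);ey=np.array([-ex[1],ex[0]])
X=(W[...,:2]-t[:2])@ex;Y=(W[...,:2]-t[:2])@ey;Z=W[...,2]
m=(Z>60)&(Z<125)&(abs(Y)<36)&(X<-15)&(X>-90)
b=m&(Z>89)&(Z<106);print('body face X',np.percentile(X[b&(X<-35)],[2,10,25,50,75]),b.sum())
to=m&(Z<84.5)&(Z>74)&(X<-50);print('toe',np.percentile(X[to],[2,10,50,90]),np.percentile(Y[to],[3,50,97]),to.sum())
tp=m&(Z>107);print('top Z',np.median(Z[tp]),'X min',np.percentile(X[tp],[1,5]),'Y',np.percentile(Y[tp],[1,99]))
# plate near edge in side camera: bright pixel cloud z~8
D=(W[...,:2]-np.array([511.7,167.9]))
PX=D@ex;PY=D@ey;p=(Z>4)&(Z<13)&(d['pixels'].min(2)>110)&(abs(PX)<100)&(abs(PY)<60)
for lo,hi in((-20,-8),(0,12),(12,24)):
  s=p&(PY>lo)&(PY<hi);print('plate X',lo,np.percentile(PX[s],[1,4]),s.sum())
for lo,hi in((-30,-10),(-10,20),(20,60)):
  s=p&(PX>lo)&(PX<hi);print('plate Y',lo,np.percentile(PY[s],[2,98]),s.sum())
"
```

```text
[508.89234516 150.35427567  86.58765218]
body face X [-52.28008025 -50.81964696 -49.42078869 -48.03571962 -44.33490769] 88
toe [-63.15372193 -62.23203928 -55.56880523 -51.16558297] [-14.11494534   0.11390539  15.84071636] 23
top Z 109.47066726524827 X min [-50.88486477 -48.70486605] Y [-26.8432849   30.07309857]
plate X -20 [-72.63695427 -70.25030347] 46
plate X 0 [-69.03342464 -67.48824438] 100
plate X 12 [-72.61707701 -69.97323253] 117
plate Y -30 [-17.57128179  56.76837426] 92
plate Y -10 [-7.90620295 45.84239621] 117
plate Y 20 [-1.28002547 46.91407418] 113
```

```bash
python3 -m creep '{"linear":[[-2,6,10],[-4,12,20],[-4.5,17,35],[-4.5,17,48],[-4.5,17,50],[-4.5,17,50]],"yaw":[0,0,0,0,0,0]}' >/dev/null;  python3 -c "
from h import *
rel(512.7,168,20,97.3)"
```

```text
shift [-1.9 -1.3 15.7] yaw -0.0 cur closing 97.3 j6 0.19 tilt [-0.001  0.004 -1.   ]
```

```bash
python3 -m creep '{"linear":[[-1.5,-1.3,4],[-1.5,-1.3,10],[-1.5,-1.3,15],[-1.5,-1.3,15]],"yaw":[0,0,0,0]}';  python3 -m creep '{"linear":[[0,0,2],[0,0,4],[0,0,4]],"yaw":[0,0,0]}'; python3 -c "
from h import *
rel(512.7,168,15,97.3)
d=snap('side','s5.png');cv2.imwrite('pics/s5c.png',cv2.resize(cv2.imread('pics/s5.png')[200:290,180:270],(600,600),interpolation=cv2.INTER_CUBIC))"
```

```text
time: 25.15
eef_pos: [512.8, 167.9, 21.1]
orientation: [-0.2, 3.135, 0.007]
ft_force: [-0.7, 0.6, -2.4]
grip_width: 58.0
gripper_force: 109.2
time: 25.4
eef_pos: [513.2, 168.1, 17.8]
orientation: [-0.2, 3.134, 0.007]
ft_force: [0.3, 0.1, -2.2]
grip_width: 58.2
gripper_force: 109.2
shift [ 0.5 -0.1  2.8] yaw 0.0 cur closing 97.3 j6 0.19 tilt [ 0.001  0.005 -1.   ]
```

View pics/s5c.png

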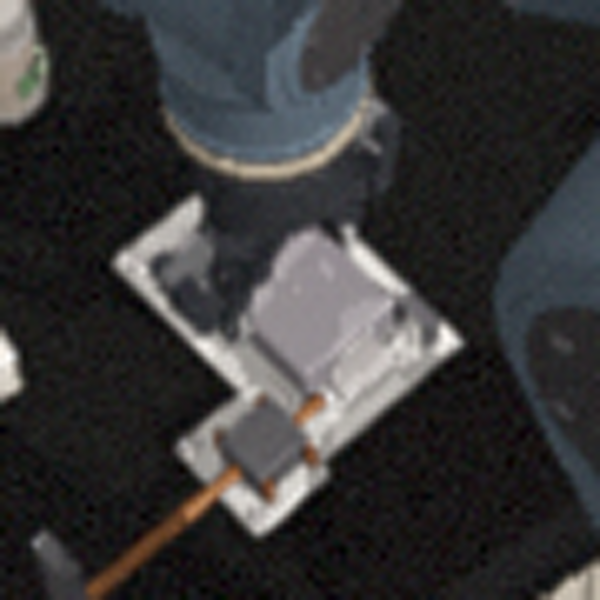

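```bash
python3 -m creep '{"linear":[[0,0,1.5],[0,0,3],[0,0,3]],"yaw":[0,0,0]}'|grep -E 'eef|ft'; python3 -m creep '{"linear":[[0,0,1.5],[0,0,1.5]],"yaw":[0,0]}'|grep -E 'eef|ft'
```

```text
eef_pos: [513.4, 168.2, 15.0]
ft_force: [-0.2, 0.7, -1.7]
eef_pos: [513.4, 168.2, 14.8]
ft_force: [-10.2, -3.3, 26.9]
```

```bash
python3 -m creep '{"linear":[[0,0,-1],[0,0,-1],[0,0,-1],[0,0,-20],[0,0,-50],[0,0,-90],[0,0,-120]],"yaw":[0,0,0,0,0,0,0]}' 1 >/dev/null; python3 -m creep '{"linear":[[0,40,0],[0,80,0],[0,120,0],[0,160,0],[0,160,0],[0,160,0]],"yaw":[0,0,0,0,0,0]}' ; python3 -c "
from h import *
boxes('top',d=snap('top','t6.png'));boxes('side',d=snap('side','s6.png'));rel(600,323,60,88.8)
cv2.imwrite('pics/6c.png',np.hstack([cv2.resize(cv2.imread('pics/'+f)[r:r+96,c:c+64],(400,600),interpolation=cv2.INTER_CUBIC) for f,r,c in(('t6.png',180,165),('s6.png',210,190))]))"
```

```text
time: 26.95
eef_pos: [492.1, 328.1, 133.7]
orientation: [-0.205, 3.134, 0.007]
ft_force: [0.3, -0.3, -0.8]
grip_width: 85.6
gripper_force: 0.0
top [149. 189.] zt 40.4 xy 599.3 321.1 size 99.6 62.6 ang -1.7 [240. 231. 218.]
top [331. 192.] zt 41.2 xy 588.5 -278.0 size 99.3 62.7 ang 4.2 [242. 233. 220.]
top [280. 194.] zt 41.4 xy 582.0 -106.8 size 100.4 62.4 ang 6.6 [242. 233. 220.]
top [197. 216.] zt 40.5 xy 511.1 165.3 size 100.1 62.5 ang 7.2 [170. 160. 158.]
top [ 59. 245.] zt 51.1 xy 486.8 602.7 size 134.6 12.8 ang -1.1 [148. 139. 125.]
top [361. 234.] zt 41.7 xy 447.2 -368.5 size 98.2 63.2 ang 2.1 [242. 233. 219.]
top [262. 238.] zt 33.0 xy 437.8 -49.1 size 100.2 62.2 ang 4.5 [ 82. 178.  98.]
top [423. 231.] zt 49.0 xy 454.9 -571.8 size 67.1 59.0 ang 17.8 [139. 117.  83.]
side [354. 128.] zt 51.7 xy 684.7 -455.3 size 81.3 25.8 ang 0.4 [198. 190. 183.]
side [220. 252.] zt 38.3 xy 508.6 169.9 size 101.9 65.1 ang 7.2 [168. 161. 165.]
shift [-106.   -16.8   74. ] yaw 8.5 cur closing 97.3 j6 0.46 tilt [ 0.001  0.004 -1.   ]
```

View pics/6c.png

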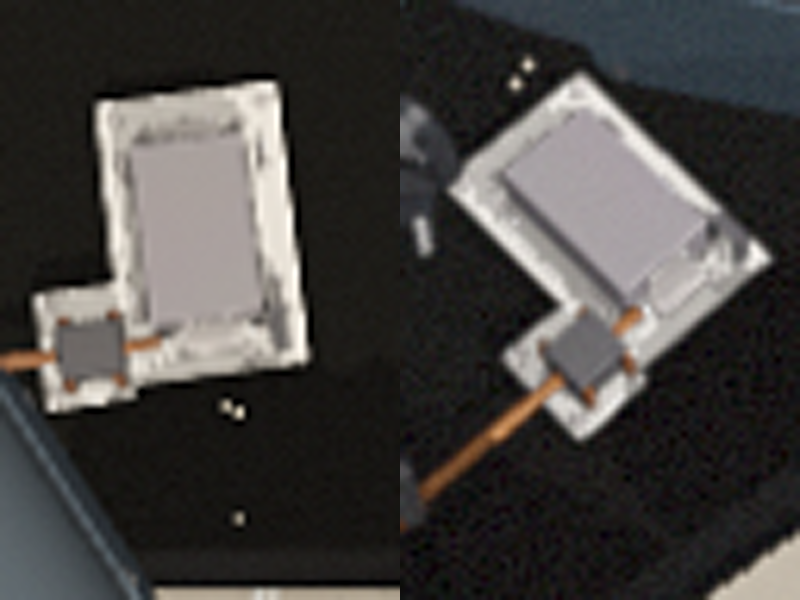

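```bash
python3 -m creep '{"linear":[[-30,-5,0],[-60,-10,0],[-90,-15,20],[-107,-18,40],[-107,-18,65],[-107,-18,70],[-107,-18,70],[-107,-18,70]],"yaw":[4,8,8.8,8.8,8.8,8.8,8.8,8.8]}' >/dev/null; python3 -c "
from h import *
rel(601.9,324.3,10,88.5)"
```

```text
shift [-0.6  2.3 55.5] yaw -0.0 cur closing 88.5 j6 0.52 tilt [ 0.001  0.005 -1.   ]
```

```bash
python3 -m creep '{"linear":[[-0.6,2.3,15],[-0.6,2.3,35],[-0.6,2.3,50],[-0.6,2.3,54.5],[-0.6,2.3,54.5]],"yaw":[0,0,0,0,0]}' |grep -E 'eef|ft'; python3 -m creep '{"linear":[[0,0,0],[0,0,0],[0,0,0],[0,0,0],[0,0,0]],"yaw":[0,0,0,0,0]}' 0 100;python3 -m creep '{"linear":[[0,0,-20],[0,0,-50],[0,0,-80],[0,0,-80],[0,0,-80]],"yaw":[0,0,0,0,0]}'; python3 -c "
from h import *
rel(513.4,168.2,92,97.3)"
```

```text
eef_pos: [601.7, 324.9, 10.6]
ft_force: [-0.7, -0.0, -0.3]
time: 28.55
eef_pos: [603.1, 325.5, 12.3]
orientation: [0.041, 3.137, 0.01]
ft_force: [-2.1, -0.7, 12.1]
grip_width: 58.3
gripper_force: 108.3
time: 28.97
eef_pos: [603.3, 325.3, 92.8]
orientation: [0.041, 3.136, 0.011]
ft_force: [-1.1, 0.1, -1.5]
grip_width: 58.3
gripper_force: 107.6
shift [  85.8 -159.4   -0.8] yaw -8.8 cur closing 88.5 j6 0.52 tilt [ 0.005  0.007 -1.   ]
```

```bash
python3 -m creep '{"linear":[[19,-35,0],[38,-70,0],[57,-106,0],[76,-141,0],[86,-159.4,0],[86,-159.4,0],[86,-159.4,0],[86,-159.4,0]],"yaw":[-1.5,-3,-5,-7,-8.8,-8.8,-8.8,-8.8]}' |grep grip; python3 -c "
from h import *
rel(513.4,168.2,54,97.3)"
```

```text
grip_width: 58.5
gripper_force: 107.7
shift [-1.4  0.1 34.9] yaw -0.0 cur closing 97.3 j6 0.19 tilt [ 0.001  0.005 -1.   ]
```

```bash
python3 -m creep '{"linear":[[-1.2,0,15],[-1.2,0,28],[-1.2,0,34],[-1.2,0,34],[-1.2,0,34]],"yaw":[0,0,0,0,0]}' |grep -E 'eef|ft'; python3 -m creep '{"linear":[[0,0,2],[0,0,3],[0,0,3]],"yaw":[0,0,0]}' |grep -E 'eef|ft';python3 -m creep '{"linear":[[0,0,1.5],[0,0,1.5]],"yaw":[0,0]}' |grep -E 'eef|ft'
```

```text
eef_pos: [513.0, 168.2, 54.9]
ft_force: [-0.7, 0.3, -0.7]
eef_pos: [513.2, 167.9, 52.2]
ft_force: [0.2, 0.6, -1.2]
eef_pos: [513.0, 167.8, 50.5]
ft_force: [-0.3, -0.5, -1.0]
```

```bash
python3 -m creep '{"linear":[[0,0,1],[0,0,1]],"yaw":[0,0]}' |grep -E 'eef|ft'; python3 -m creep '{"linear":[[0,0,0],[0,0,0],[0,0,0],[0,0,-20],[0,0,-50],[0,0,-80]],"yaw":[0,0,0,0,0,0]}' 1 >/dev/null; python3 -m creep '{"linear":[[0,-40,0],[0,-80,0],[0,-120,0],[0,-160,0],[0,-160,0],[0,-160,0]],"yaw":[0,0,0,0,0,0]}'|grep -E 'eef|ft|time' ; python3 -c "
from h import *
boxes('top',15,100,d=snap('top'));boxes('side',62,100,d=snap('side'));rel(583.5,-106,65,96.6)"
```

```text
eef_pos: [513.1, 167.8, 50.3]
ft_force: [-6.1, -2.3, 13.0]
time: 31.63
eef_pos: [533.4, 6.8, 128.7]
ft_force: [-0.1, 0.8, 0.0]
top [ 59. 219.] zt 84.7 xy 519.7 616.8 size 437.7 17.7 ang -0.1 [148. 139. 125.]
top [182. 157.] zt 91.5 xy 714.6 219.4 size 45.6 43.7 ang 89.7 [242. 234. 221.]
top [337. 157.] zt 77.3 xy 715.2 -305.5 size 126.7 44.0 ang 89.7 [234. 230. 217.]
top [331. 192.] zt 41.5 xy 588.2 -277.7 size 99.4 63.3 ang 3.8 [243. 234. 220.]
top [282. 194.] zt 41.1 xy 582.6 -116.2 size 99.6 51.5 ang -1.0 [243. 234. 220.]
top [428. 201.] zt 76.7 xy 560.3 -603.9 size 44.4 43.1 ang 76.4 [158.  154.5 146.5]
top [187. 222.] zt 78.0 xy 516.9 169.2 size 101.5 63.9 ang 7.3 [242. 233. 219.]
top [424. 231.] zt 82.7 xy 466.5 -600.6 size 94.6 80.9 ang -66.9 [162. 151. 133.]
top [361. 234.] zt 41.7 xy 446.3 -368.3 size 97.0 63.6 ang 0.9 [242. 233. 220.]
side [364. 102.] zt 86.4 xy 635.7 -649.8 size 47.8 29.7 ang 0.2 [201. 195. 189.]
side [224. 177.] zt 84.9 xy 719.2 9.6 size 175.8 67.4 ang -87.4 [216. 212. 204.]
side [222. 237.] zt 76.9 xy 525.3 159.8 size 106.3 65.7 ang 7.9 [241. 234. 226.]
shift [ -35.2 -120.8   63.2] yaw 0.7 cur closing 97.3 j6 -0.11 tilt [ 0.001  0.005 -1.   ]
```

```bash
python3 -m creep '{"linear":[[-11,-38,0],[-22,-76,0],[-33,-114,0],[-35,-120.5,30],[-35,-120.5,60],[-35,-120.5,65],[-35,-120.5,65],[-35,-120.5,65]],"yaw":[0.7,0.7,0.7,0.7,0.7,0.7,0.7,0.7]}' >/dev/null; python3 -c "
from h import *
rel(583.3,-105.7,11,96.6)"
```

```text
shift [ 0.5 -1.1 53.3] yaw 0.1 cur closing 96.7 j6 -0.30 tilt [ 0.001  0.005 -1.   ]
```

```bash
python3 -m creep '{"linear":[[0.5,-1.1,15],[0.5,-1.1,35],[0.5,-1.1,49],[0.5,-1.1,53],[0.5,-1.1,53]],"yaw":[0,0,0,0,0]}' |grep -E 'eef|ft'; python3 -m creep '{"linear":[[0,0,0],[0,0,0],[0,0,0],[0,0,0],[0,0,0]],"yaw":[0,0,0,0,0]}' 0 100;python3 -m creep '{"linear":[[0,0,-30],[0,0,-65],[0,0,-100],[0,0,-120],[0,0,-120],[0,0,-120]],"yaw":[0,0,0,0,0,0]}'; python3 -c "
from h import *
rel(513.2,168.0,132,97.3)"
```

```text
eef_pos: [583.4, -106.3, 11.1]
ft_force: [-0.9, -0.8, 0.3]
time: 33.23
eef_pos: [584.2, -106.9, 12.4]
orientation: [-0.181, 3.132, 0.007]
ft_force: [-3.1, 3.3, 16.7]
grip_width: 58.1
gripper_force: 108.6
time: 33.73
eef_pos: [583.9, -107.7, 131.9]
orientation: [-0.181, 3.132, 0.006]
ft_force: [-0.0, -0.3, -2.7]
grip_width: 58.2
gripper_force: 107.5
shift [ 38.5 282.    0.8] yaw -0.7 cur closing 96.6 j6 -0.30 tilt [ 0.004  0.004 -1.   ]
```

```bash
python3 -m creep '{"linear":[[5,38,0],[10,76,0],[15,114,0],[20,152,0],[26,190,0],[31,228,0],[36,266,0],[38.5,282,0],[38.5,282,0],[38.5,282,0]],"yaw":[-0.7,-0.7,-0.7,-0.7,-0.7,-0.7,-0.7,-0.7,-0.7,-0.7]}' |grep grip; python3 -m creep '{"linear":[[0,0,10],[0,0,25],[0,0,34],[0,0,34],[0,0,34]],"yaw":[0,0,0,0,0]}' |grep -E 'eef|ft'; python3 -c "
from h import *
rel(513.2,168.0,92,97.3)"
```

```text
grip_width: 58.4
gripper_force: 107.7
eef_pos: [511.9, 167.5, 96.8]
ft_force: [0.1, -0.4, -1.0]
shift [-1.4  0.3  4.8] yaw -0.1 cur closing 97.2 j6 0.19 tilt [-0.     0.004 -1.   ]
```

```bash
python3 -m creep '{"linear":[[-0.7,0.2,3],[-1.3,0.3,6],[-1.3,0.3,7],[-1.3,0.3,7]],"yaw":[0,0,0,0]}' |grep -E 'eef|ft'; python3 -m creep '{"linear":[[0,0,1.5],[0,0,1.5]],"yaw":[0,0]}' |grep -E 'eef|ft';python3 -m creep '{"linear":[[0,0,1],[0,0,1]],"yaw":[0,0]}' |grep -E 'eef|ft'
```

```text
eef_pos: [513.6, 168.8, 90.4]
ft_force: [-0.7, -0.1, -2.0]
eef_pos: [513.5, 168.9, 88.9]
ft_force: [0.9, -0.3, -1.8]
eef_pos: [513.6, 168.9, 88.5]
ft_force: [-3.0, -0.3, 6.5]
```

```bash
python3 -m creep '{"linear":[[0,0,0],[0,0,0],[0,0,0],[0,0,-25],[0,0,-60],[0,0,-60],[0,-40,-60],[0,-80,-60],[0,-120,-60],[0,-160,-60]],"yaw":[0,0,0,0,0,0,0,0,0,0]}' 1 >/dev/null; python3 -m creep '{"linear":[[0,0,0],[0,0,0]],"yaw":[0,0]}'|grep -E 'eef|ft|time' ; python3 -c "
from h import *
boxes('top',15,130,d=snap('top'));rel(589.1,-277.8,60,93.9)"
```

```text
time: 36.65
eef_pos: [534.0, 8.0, 147.2]
ft_force: [-0.2, -0.5, -0.1]
top [338. 157.] zt 81.7 xy 718.7 -308.0 size 131.6 51.0 ang 89.7 [128. 157. 104.]
top [ 57. 218.] zt 109.1 xy 521.5 629.0 size 441.1 20.3 ang 0.3 [148. 139. 125.]
top [182. 157.] zt 91.1 xy 717.3 220.2 size 44.9 43.4 ang -43.6 [243. 234. 221.]
top [331. 192.] zt 41.1 xy 588.6 -278.1 size 98.6 62.5 ang 3.9 [243. 234. 220.]
top [427. 201.] zt 76.3 xy 558.7 -603.7 size 46.5 43.9 ang -11.3 [162.  156.5 150. ]
top [195. 215.] zt 115.7 xy 524.1 174.8 size 103.6 65.6 ang 6.9 [242. 233. 220.]
top [424. 230.] zt 85.5 xy 459.4 -591.1 size 111.2 81.6 ang -78.1 [162. 153. 136.]
top [361. 234.] zt 41.4 xy 447.3 -368.0 size 98.2 63.5 ang 2.0 [243. 234. 220.]
top [166. 237.] zt 38.5 xy 449.5 220.5 size 37.6 34.7 ang -89.0 [93. 84. 82.]
shift [ -18.6 -292.2   85.8] yaw 3.3 cur closing 97.2 j6 -0.11 tilt [ 0.001  0.005 -1.   ]
```

```bash
python3 -m creep '{"linear":[[-3,-39,0],[-6,-78,0],[-9,-117,0],[-11,-156,0],[-13,-195,0],[-15,-234,10],[-18,-273,30],[-18.6,-292,55],[-18.6,-292,80],[-18.6,-292,80]],"yaw":[1,2,3,3.3,3.3,3.3,3.3,3.3,3.3,3.3]}' >/dev/null;python3 -m creep '{"linear":[[0,0,0],[0,0,0]],"yaw":[0,0]}'>/dev/null; python3 -c "
from h import *
rel(589.1,-277.8,11,93.9)"
```

```text
shift [ 1.6 -2.2 56.5] yaw 0.2 cur closing 94.1 j6 -0.51 tilt [ 0.002  0.004 -1.   ]
```

```bash
python3 -m creep '{"linear":[[1.2,-2.2,15],[1.2,-2.2,35],[1.2,-2.2,50],[1.2,-2.2,55],[1.2,-2.2,55]],"yaw":[0,0,0,0,0]}' |grep -E 'eef|ft'; python3 -m creep '{"linear":[[0,0,0],[0,0,0],[0,0,0],[0,0,0],[0,0,0]],"yaw":[0,0,0,0,0]}' 0 100;python3 -m creep '{"linear":[[0,0,-35],[0,0,-70],[0,0,-105],[0,0,-140],[0,0,-150],[0,0,-150],[0,0,-150]],"yaw":[0,0,0,0,0,0,0]}'; python3 -c "
from h import *
rel(513.2,167.8,162,97.3)"
```

```text
eef_pos: [588.8, -278.2, 11.6]
ft_force: [-0.6, 0.4, 0.1]
time: 38.53
eef_pos: [589.7, -279.3, 13.3]
orientation: [-0.11, 3.135, 0.006]
ft_force: [-2.4, 4.0, 14.3]
grip_width: 58.4
gripper_force: 108.5
time: 39.12
eef_pos: [588.6, -279.9, 161.3]
orientation: [-0.11, 3.137, 0.007]
ft_force: [0.5, 0.9, -3.2]
grip_width: 58.0
gripper_force: 107.8
shift [ 43.9 451.8   1. ] yaw -3.3 cur closing 94.0 j6 -0.52 tilt [ 0.002  0.004 -1.   ]
```

```bash
python3 -m creep '{"linear":[[4,38,0],[8,76,0],[12,114,0],[16,152,0],[20,190,0],[24,228,0],[28,266,0],[31,304,0],[35,342,0],[39,380,0]],"yaw":[-0.7,-1.4,-2.1,-2.8,-3.3,-3.3,-3.3,-3.3,-3.3,-3.3]}' |grep grip; python3 -m creep '{"linear":[[0,0,0],[0,0,0],[0,0,0]],"yaw":[0,0,0]}' |grep -E 'eef|ft|grip'; python3 -c "
from h import *
rel(513.2,167.8,135,97.3)"
```

```text
grip_width: 57.9
gripper_force: 107.9
eef_pos: [522.2, 96.3, 161.4]
ft_force: [0.4, -0.4, -1.5]
grip_width: 58.3
gripper_force: 108.0
shift [-0.2 71.9 26.7] yaw 0.0 cur closing 97.3 j6 0.05 tilt [-0.001  0.004 -1.   ]
```

Contact is expected at a TCP z of about 127.

```bash
python3 -m creep '{"linear":[[0,30,0],[0,60,0],[0,71.5,8],[0,71.5,20],[0,71.5,26],[0,71.5,26],[0,71.5,26]],"yaw":[0,0,0,0,0,0,0]}' |grep -E 'eef|ft'; python3 -c "
from h import *
rel(513.2,167.8,130,97.3)"
```

```text
eef_pos: [513.7, 166.4, 136.6]
ft_force: [0.3, 0.7, -1.4]
shift [0.3 1.4 6.6] yaw -0.1 cur closing 97.2 j6 0.18 tilt [ 0.     0.004 -1.   ]
```

```bash
python3 -m creep '{"linear":[[0.3,1.4,4],[0.3,1.4,7.5],[0.3,1.4,7.5],[0.3,1.4,7.5]],"yaw":[0,0,0,0]}' |grep -E 'eef|ft'; python3 -m creep '{"linear":[[0,0,1.5],[0,0,1.5]],"yaw":[0,0]}' |grep -E 'eef|ft';python3 -m creep '{"linear":[[0,0,1],[0,0,1]],"yaw":[0,0]}' |grep -E 'eef|ft'
```

```text
eef_pos: [513.3, 168.8, 129.5]
ft_force: [0.9, -0.5, -1.9]
eef_pos: [513.4, 169.0, 128.0]
ft_force: [0.6, -0.3, -1.8]
eef_pos: [513.5, 169.1, 127.3]
ft_force: [0.2, -0.1, 1.9]
```

```bash
python3 -m creep '{"linear":[[0,0,0],[0,0,0],[0,0,0],[0,0,-25],[0,0,-60],[0,0,-60],[0,-40,-60],[0,-80,-60],[0,-120,-60],[0,-160,-60]],"yaw":[0,0,0,0,0,0,0,0,0,0]}' 1 >/dev/null; python3 -m creep '{"linear":[[0,0,0],[0,0,0]],"yaw":[0,0]}'|grep -E 'eef|ft|time' ; python3 -c "
from h import *
for h,b in((152,boxes('top',130,165,d=snap('top'),verbose=False)),):
  for x,y,w,l,a in b:
    k=(1622.8-h)/(1622.8-38);print(278+(x-278)*k,-2.9+(y+2.9)*k,w*k,l*k,a)
boxes('top',15,60);rel(447.2,-368.5,60,91.7)"
```

```text
time: 42.45
eef_pos: [533.8, 8.2, 186.2]
ft_force: [-0.9, 1.6, 0.1]
512.1041850860765 600.5860679507075 425.22003371013886 12.843104996746204 0.06277374178171158
511.9405385710145 166.48989597803893 99.75890000452603 62.386325383655716 7.340335845947266
top [ 61. 219.] zt 51.2 xy 589.7 603.6 size 270.3 13.5 ang 0.3 [148. 139. 125.]
top [361. 234.] zt 41.6 xy 447.1 -368.3 size 98.3 63.5 ang 2.1 [243. 234. 220.]
top [423. 231.] zt 49.0 xy 454.6 -571.8 size 67.7 59.1 ang 27.5 [140. 117.  83.]
top [170. 236.] zt 35.6 xy 451.4 218.4 size 38.1 37.8 ang 1.3 [96. 90. 86.]
shift [ 134.1 -365.4  124.2] yaw 5.6 cur closing 97.3 j6 -0.11 tilt [ 0.001  0.005 -1.   ]
```

```bash
python3 -m creep '{"linear":[[13,-36,0],[27,-73,0],[40,-109,0],[54,-146,5],[67,-182,15],[80,-219,25],[94,-255,35],[107,-292,45],[120,-328,60],[134,-365,80]],"yaw":[0.6,1.2,1.8,2.4,3,3.6,4.2,4.8,5.4,5.6]}' >/dev/null;python3 -m creep '{"linear":[[0,0,10],[0,0,10],[0,0,10]],"yaw":[0,0,0]}'>/dev/null; python3 -c "
from h import *
rel(447.2,-368.5,11,91.7)"
```

```text
shift [ 1.2 -4.  84.3] yaw 0.1 cur closing 91.8 j6 -0.72 tilt [ 0.001  0.006 -1.   ]
```

```bash
python3 -m creep '{"linear":[[1,-4,25],[1,-4,50],[1,-4,72],[1,-4,80],[1,-4,83],[1,-4,83]],"yaw":[0,0,0,0,0,0]}' |grep -E 'eef|ft'; python3 -m creep '{"linear":[[0,0,0],[0,0,0],[0,0,0],[0,0,0],[0,0,0]],"yaw":[0,0,0,0,0]}' 0 100;python3 -m creep '{"linear":[[0,0,-35],[0,0,-70],[0,0,-105],[0,0,-140],[0,0,-175],[0,0,-185],[0,0,-185],[0,0,-185]],"yaw":[0,0,0,0,0,0,0,0]}'; python3 -c "
from h import *
rel(513.4,168.3,196,97.3)"
```

```text
eef_pos: [447.8, -369.2, 13.3]
ft_force: [0.2, 1.2, -0.0]
time: 44.55
eef_pos: [447.9, -370.3, 14.5]
orientation: [-0.047, 3.138, 0.006]
ft_force: [-2.4, 5.5, 16.2]
grip_width: 57.9
gripper_force: 108.5
time: 45.22
eef_pos: [447.0, -371.0, 197.8]
orientation: [-0.047, 3.139, 0.006]
ft_force: [-0.2, -0.3, -2.3]
grip_width: 57.6
gripper_force: 107.9
shift [-82.4 537.1   4.1] yaw -5.6 cur closing 91.7 j6 -0.72 tilt [ 0.002  0.004 -1.   ]
```

```bash
python3 -m creep '{"linear":[[-6,38,0],[-12,76,0],[-18,114,0],[-24,152,0],[-30,190,0],[-36,228,0],[-41,266,0],[-47,304,0],[-53,342,0],[-59,380,0]],"yaw":[-0.6,-1.2,-1.8,-2.4,-3,-3.6,-4.2,-4.8,-5.4,-5.6]}' |grep grip; python3 -m creep '{"linear":[[0,0,0],[0,0,0],[0,0,0]],"yaw":[0,0,0]}' |grep -E 'eef|ft|grip'; python3 -c "
from h import *
rel(513.4,168.3,175,97.3)"
```

```text
grip_width: 57.9
gripper_force: 107.9
eef_pos: [493.7, 10.7, 198.2]
ft_force: [-0.2, 0.0, -2.1]
grip_width: 57.8
gripper_force: 108.0
shift [-39.6 153.7  23.9] yaw 0.0 cur closing 97.3 j6 -0.11 tilt [-0.001  0.005 -1.   ]
```

```bash
python3 -m creep '{"linear":[[-10,37,0],[-20,74,0],[-30,111,0],[-38,148,0],[-39.6,152.5,8],[-39.6,152.5,18],[-39.6,152.5,23],[-39.6,152.5,23],[-39.6,152.5,23]],"yaw":[0,0,0,0,0,0,0,0,0]}' |grep -E 'eef|ft|grip'; python3 -c "
from h import *
rel(513.4,168.3,168,97.3)"
```

```text
eef_pos: [514.1, 165.4, 176.9]
ft_force: [-0.5, 0.7, -1.2]
grip_width: 58.1
gripper_force: 108.1
shift [0.3 2.9 8.9] yaw -0.1 cur closing 97.2 j6 0.18 tilt [ 0.     0.004 -1.   ]
```

```bash
python3 -m creep '{"linear":[[0.3,2.5,4],[0.3,2.5,8],[0.3,2.5,8.5],[0.3,2.5,8.5]],"yaw":[0,0,0,0]}' |grep -E 'eef|ft'; python3 -m creep '{"linear":[[0,0,1.5],[0,0,1.5]],"yaw":[0,0]}' |grep -E 'eef|ft';python3 -m creep '{"linear":[[0,0,1],[0,0,1]],"yaw":[0,0]}' |grep -E 'eef|ft'
```

```text
eef_pos: [513.6, 169.4, 168.5]
ft_force: [-0.4, -0.6, -1.5]
eef_pos: [513.7, 169.7, 167.1]
ft_force: [-0.5, -0.0, -1.9]
eef_pos: [514.0, 169.7, 166.6]
ft_force: [-0.8, -1.3, 4.3]
```

```bash
python3 -m creep '{"linear":[[0,0,0],[0,0,0],[0,0,0],[0,0,-25],[0,0,-60],[0,0,-60],[0,40,-60],[0,80,-60],[0,120,-60],[0,120,-60]],"yaw":[0,0,0,0,0,0,0,0,0,0]}' 1 >/dev/null; python3 -c "
from h import *
rel(436,340,150,97.3)"
```

```text
shift [54.8 53.2 76.5] yaw 0.2 cur closing 97.5 j6 0.40 tilt [ 0.001  0.006 -1.   ]
```

```bash
python3 -m creep '{"linear":[[18,18,0],[36,36,0],[54.8,53.2,20],[54.8,53.2,50],[54.8,53.2,77],[54.8,53.2,77],[54.8,53.2,77]],"yaw":[0,0,0,0,0,0,0]}' 0.6 |grep -E 'eef|ft|time' ; python3 -c "
from h import *
T=snap('top','t7.png');S=snap('side','s7.png')
for h,b in((190,boxes('top',170,205,d=T,verbose=False)),):
  for x,y,w,l,a in b:
    k=(1622.8-h)/(1622.8-38);print(278+(x-278)*k,-2.9+(y+2.9)*k,w*k,l*k,a)
boxes('top',15,60,d=T);rel(436,340,58,97.3)
W=cloud(T);k=(W[...,2]>80)&(W[...,2]<100)&(abs(W[...,0]-436)<30)&(abs(W[...,1]-338)<30);print(W[k].mean(0),k.sum())
cv2.imwrite('pics/7c.png',np.hstack([cv2.resize(cv2.imread('pics/'+f)[r:r+120,c:c+80],(400,600),interpolation=cv2.INTER_CUBIC) for f,r,c in(('t7.png',165,145),('s7.png',190,170))]))"
```

```text
time: 49.13
eef_pos: [436.8, 334.1, 149.6]
ft_force: [-1.0, -0.1, 1.1]
510.83968319765313 601.0201791284784 423.4865211667827 13.895635912961156 -0.13353729248046875
512.0213886782835 166.97416899602624 99.72882418991159 62.34553130379474 7.376589775085449
top [ 64. 174.] zt 52.1 xy 647.9 603.3 size 133.3 11.4 ang 0.3 [148. 139. 126.]
top [263. 238.] zt 33.5 xy 438.5 -49.0 size 98.8 62.3 ang 4.5 [ 82. 179.  98.]
top [423. 231.] zt 49.3 xy 456.2 -570.9 size 69.1 57.3 ang 42.5 [140. 117.  84.]
top [181. 235.] zt 35.4 xy 451.3 218.4 size 38.2 37.8 ang 1.3 [98. 93. 91.]
top [ 58. 262.] zt 51.6 xy 372.5 602.8 size 143.5 11.6 ang 0.6 [148. 139. 125.]
shift [ 1.9  4.8 93.6] yaw -0.0 cur closing 97.3 j6 0.52 tilt [ 0.003  0.006 -1.   ]
[nan nan nan] 0<string>:8: RuntimeWarning: Mean of empty slice.
  ret = um.true_divide(
```

View pics/7c.png

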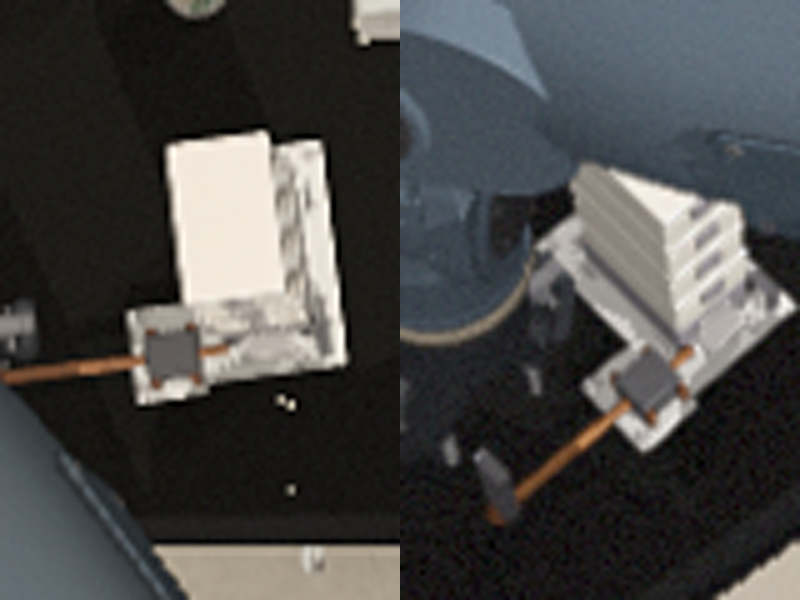

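```bash
python3 -m creep '{"linear":[[1.5,4.8,25],[1.5,4.8,50],[1.5,4.8,75],[1.5,4.8,90],[1.5,4.8,92],[1.5,4.8,92]],"yaw":[0,0,0,0,0,0]}'|grep -E 'eef|ft|grip_w'; python3 -m creep '{"linear":[[0,0,0],[0,0,0],[0,0,0],[0,0,0],[0,0,0],[0,0,0]],"yaw":[0,0,0,0,0,0]}' 0 80|grep -E 'eef|ft|grip_w'; python3 -m creep '{"linear":[[0,-5,0],[0,-10,0],[0,-15,0],[0,-20,0],[0,-25,0],[0,-30,0],[0,-30,0]],"yaw":[0,0,0,0,0,0,0]}'|grep -E 'eef|ft|grip_w';  python3 -c "
from h import *
for n in('top','side'):
  W=cloud(snap(n));D=W[...,:2]-np.array([512,167.8]);a=np.radians(7.3);X=D@[np.cos(a),np.sin(a)];Y=D@[-np.sin(a),np.cos(a)]
  for lo,hi in((195,230),(230,300),(300,400),(120,195)):
    k=(W[...,2]>lo)&(W[...,2]<hi)&(abs(X)<60)&(abs(Y)<120)&((abs(Y)>36)|(lo>=195));print(n,lo,k.sum(),'minY',Y[k].min().round() if k.any() else None, 'n over stack',(k&(abs(Y)<33)&(abs(X)<50)).sum())"
```

```text
eef_pos: [436.0, 339.8, 58.8]
ft_force: [0.2, 0.7, 0.4]
grip_width: 51.0
eef_pos: [436.2, 339.6, 59.3]
ft_force: [-1.9, -5.3, 11.8]
grip_width: 8.8
eef_pos: [439.9, 310.0, 59.3]
ft_force: [-3.3, -2.1, 14.1]
grip_width: 8.4
top 195 42 minY -28.0 n over stack 42
top 230 7 minY 103.0 n over stack 0
top 300 0 minY None n over stack 0
top 120 57 minY 85.0 n over stack 0
side 195 0 minY None n over stack 0
side 230 0 minY None n over stack 0
side 300 0 minY None n over stack 0
side 120 26 minY 88.0 n over stack 0
```

```bash
python3 -m creep '{"linear":[[0,-4,0],[0,-8,0],[0,-12,0],[0,-16,0],[0,-20,0],[0,-24,0],[0,-27,0],[0,-27,0]],"yaw":[0,0,0,0,0,0,0,0]}'|grep -E 'eef|ft'; for i in 1 2; do python3 -m creep '{"linear":[[0,-1.5,0],[0,-3,0],[0,-3,0]],"yaw":[0,0,0]}'|grep -E 'eef|ft'; done
```

```text
eef_pos: [443.1, 283.6, 59.3]
ft_force: [-6.8, -0.9, 17.7]
eef_pos: [443.4, 280.9, 59.3]
ft_force: [-6.8, 1.6, 16.7]
eef_pos: [443.6, 280.0, 59.4]
ft_force: [-9.9, 19.5, 11.6]
```

```bash
python3 -m creep '{"linear":[[0,-1.5,0],[0,-1.5,0]],"yaw":[0,0]}'|grep -E 'eef|ft'; python3 -m creep '{"linear":[[0,2.8,0],[0,2.8,0]],"yaw":[0,0]}'|grep -E 'eef|ft';python3 -m creep '{"linear":[[0,0,0],[0,0,0],[0,0,0],[0,0,-30],[0,0,-70],[0,0,-110],[0,30,-130],[0,60,-130],[0,90,-130],[0,90,-130]],"yaw":[0,0,0,0,0,0,0,0,0,0]}' 0.6|grep -E 'eef|ft|time'; python3 -c "
from h import *
T=snap('top','t8.png');S=snap('side','s8.png');W=cloud(T)
k=(W[...,2]>82)&(W[...,2]<100)&(abs(W[...,0]-440)<30)&(abs(W[...,1]-278)<35);print(W[k].mean(0),k.sum())
cv2.imwrite('pics/8c.png',np.hstack([cv2.resize(cv2.imread('pics/'+f)[r:r+120,c:c+80],(400,600),interpolation=cv2.INTER_CUBIC) for f,r,c in(('t8.png',165,145),('s8.png',190,170))]))"
```

```text
eef_pos: [443.6, 280.0, 59.4]
ft_force: [-12.1, 31.6, 7.7]
eef_pos: [443.6, 280.0, 59.3]
ft_force: [-9.2, 6.6, 15.7]
time: 53.25
eef_pos: [431.1, 371.0, 188.2]
ft_force: [-0.2, 1.4, -0.0]
[443.15184983 277.48989249  89.03250448] 26
```

View pics/8c.png

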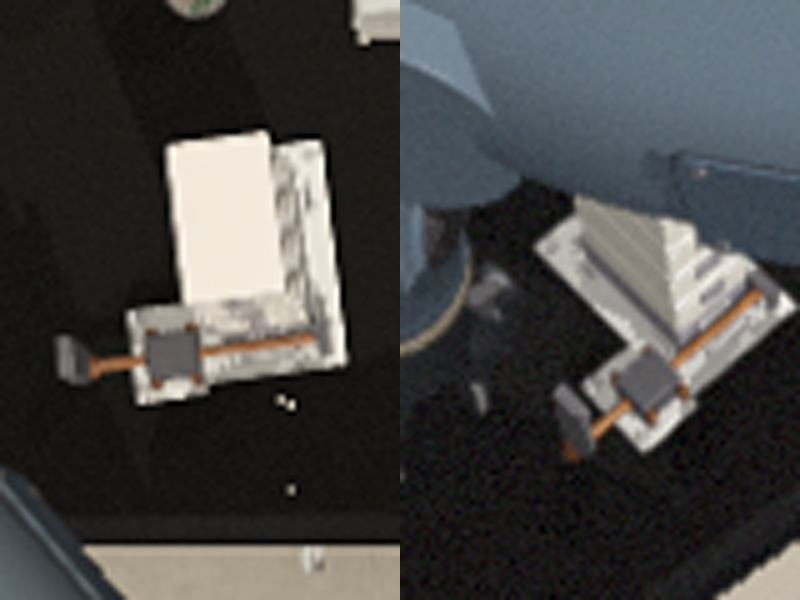

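The bolt is home: it spans the toe and reaches the keeper (top crop 90–315, 350). The stack is intact, so I am handing in.

```bash
python3 -c "
from workcell import close_job
print(close_job())"
```

```text
the job is handed in; nothing more can be done
None
```

The job is handed in at about 53 s: the bolt was worked loose in two binding strokes and drawn fully out, the base case sits squarely in the seat with all four white cases stacked on it to within about 2 mm by the top camera, the bolt is back home over the toe, and the vials and the green look-alike were left alone.

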